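Set the shop's back-at clock sign to four o'clock

TASK

Set the clock sign lying on the shop counter to four o'clock: with a fingertip, push the long hand round until it points at the twelve o'clock mark (the one at the hanging tab) and the short hand until it points at the four o'clock mark, counting clockwise seen from above. Push each hand gently against its side, either way round and in either order; do not pinch the hands or lift the sign. Leave the sign lying where it is and everything around it undisturbed.

Things in the scene. Friction and masses are not known exactly. Their poses are not given: they have to be found in the camera images.
- sign: round white clock sign lying loose, face up, on the 4 mm thick mat; 296 mm across, 16 mm thick, 0.9 kg. A 50 mm wide hanging tab juts 47 mm out at twelve o'clock. Twelve dark hour marks, no figures. Origin: centre of the underside, on the hands' axle (14 mm thick, top 60 mm above the origin). x points to twelve, z up; hours run clockwise from above, so three is on the -y side.
- long_hand_tip (a point): point of the long hand, the lower one: a stiff black bar 14 mm wide, 10 mm thick, 130 mm from axle to point, with a 20 mm tail. It lies 24 to 34 mm above the sign's underside, 8 mm clear of the face. Point at mid thickness, x outward along the hand. Turns endlessly either way, apart from the other hand, with light friction (0.4 N at the tip); stays where it is left.
- short_hand_tip (a point): point of the short hand, the upper one: a stiff black bar 18 mm wide, 10 mm thick, 85 mm from axle to point, with a 20 mm tail. It lies 44 to 54 mm above the sign's underside, 10 mm clear above the long hand, so they pass each other. Point at mid thickness, x outward along the hand. Turns endlessly either way with light friction (0.6 N at the tip); stays where it is left.
- mark_twelve (a point): point on the sign's face on the twelve o'clock line, 130 mm from the axle: straight below the long hand's tip when that hand points at twelve.
- mark_four (a point): point on the sign's face on the four o'clock line (fourth hour mark clockwise from twelve, seen from above), 85 mm from the axle: straight below the short hand's tip when that hand points at four.
- long_hand: the long, lower hand itself; origin on the axle at mid thickness (29 mm above the sign's underside), x outward along the hand.
- short_hand: the short, upper hand itself; origin on the axle at mid thickness (49 mm above the sign's underside), x outward along the hand.
- mini_a: a miniature bottle, 36 mm across, 95 mm tall, standing just outside the sign's rim; loose, a bystander. Origin: centre of its underside, z up.
- mini_b: a second miniature bottle, 36 mm across, 95 mm tall, standing just outside the sign's rim; loose, a bystander. Origin: centre of its underside, z up.
- calculator: a pocket calculator lying flat, 140 x 85 x 18 mm, beside the sign; loose, a bystander. Origin: centre of its underside, x along its length.
- marker: a marker pen lying flat, 140 mm long, 16 mm thick, beside the sign; loose, a bystander. Origin: centre of its underside, x along its length.
- measure: a small steel measuring cup, 48 mm across, 60 mm tall, beside the sign; loose, a bystander. Origin: centre of its underside, z up.
- bottle_a: a full bottle, 72 mm across, 200 mm tall, standing towards the left or right edge of the mat; loose, a bystander. Origin: centre of its underside, z up.
- bottle_b: a full bottle, 72 mm across, 200 mm tall, standing towards the left or right edge of the mat; loose, a bystander. Origin: centre of its underside, z up.

How it is judged:
By the outcome, as a careful person would: the job done as asked, in the order asked, and still so for the second after the job is handed in, with the robot touching nothing.
It also fails if it takes over 64 s, if anything falls off the work surface, if the arm or the gripper's body presses on something with over 40 N, if the wrist force passes 120 N, or if a joint passes its speed limit or range.

ROBOT

A 6-joint arm with a two-finger parallel gripper is mounted at the origin on the work surface. World frame = base frame: x ahead of the robot, y to its left, z up, the work surface at z = 0. Lengths are in mm, angles in rad, forces in N, time in s.
With the tool pointing down it reaches from about 350 to 975 mm from the base axis. Payload 7.1 kg.
Tool frame: the origin (TCP) lies on the front face of the gripper's body, between the roots of the fingers; the fingertips stand 80 mm ahead of it and the grasp point (between the pads) lies 61 mm ahead of it (env.tips_ahead is the distance from the TCP to the fingertips, in mm); z points along the fingers, y is the direction in which the jaws open and shut (so a half turn about z gives the same grasp; the last joint's range is limited). The gripper opens to 88 mm and grips with 3 to 60 N. Pads are 20 mm wide; open, the fingers measure 115 mm over their backs; the gripper's body (75 mm by 178 mm) begins 61 mm behind the grasp point.
Start: joints at [-1.119, 0.423, 1.63, -0, 1.089, -0.019], TCP at [283.514, -556.979, 302.675] pointing down, gripper open.
Joint ranges: [-3, 3], [-0.9, 2.11], [0.09, 2.58], [-1.31, 4.45], [0.11, 2.69], [-2.54, 2.54]. Speed limits (rad/s): [2.39, 2.39, 3.01, 3.14, 3.14, 3.14].

INTERFACE

Orientations are given as a unit quaternion [x, y, z, w].
In Python, from station import env, set_gripper, viewer, workorder gives the robot as it stands. Calls block until the motion is done:
- env.reach(position, orientation): joint-space move of the TCP to a pose.
- env.move_l(position, rot=None, rate=150, f_stop=None): straight line of the TCP; rot=None keeps the orientation; rate is the mean speed in mm/s. With f_stop (N) it stops when the force on the tool has changed by that much, and returns True; else False.
- env.move_joints(angles): joint-space move.
- set_gripper(opening): finger opening in mm; the grip force is fixed at half the most; returns when the fingers have stopped.
- env.hold(seconds).
- env.ik(position, orientation): joint angles nearest the present ones, or None.
- env.read_state(): the state.
- viewer.camera(name): name is "side" or "top" or "wrist"; returns the picture (420x560x3 uint8, blue, green, red); there is no depth.
- viewer.camera_params(name): a dict with "fx", "fy", "cx", "cy" (pixels), "pose" (4x4, takes a point from camera to world coordinates); the wrist camera has in their place "tool_from_camera" (4x4, takes a point from camera to tool coordinates, whose origin is the TCP and whose axes are the flange's). Camera axes: x right, y up, looking along -z (the intrinsics and any distortion apply to the point x, -y, -z); pixel columns grow to the right and rows downward; lengths in mm; the calibration is good to about 2 mm. The wrist camera is an equidistant fisheye: a pixel r from the principal point sees the ray r / f radians off the axis. A picture is of the moment at which its call begins: read the wrist's pose just before it. camera_params takes no time and is no camera call.
A pose or a line that the arm cannot do raises env.IKError and nothing moves.
- workorder.sign_off(): hands the job in, once; it reports no verdict.
The state is a dict: "time_s": time; "qpos": joint angles; "dq": joint speeds; "tau": joint torques, N m; "tool_pos": TCP position; "orientation": TCP orientation; "force": force on the tool from outside, world axes, zero at the start; "wrist_torque": the same for the moment, N m; "width": finger opening in mm.
Only numpy, scipy, OpenCV 4.12 (cv2) and the standard library are available. Lean on these libraries where they do the work, as an engineer would, in place of code of your own. Each camera call takes 0.05 s, during which the arm holds its last target.

## Working session

There is one attempt and no reset: what is moved stays moved. The work goes in short steps, each a Python script; the robot and the scene stay as the last script left them, time stands still between calls to the robot, and variables do not carry over. Pictures are saved under pics/ and viewed, and the job is handed in when it is done.

```bash
ls; mkdir -p pics
python3 - <<'E'
from station import env, set_gripper, viewer, workorder
import cv2, numpy as np
for n in ["top","side","wrist"]:
    cv2.imwrite(f"pics/{n}0.png",viewer.camera(n)); p=viewer.camera_params(n)
    print(n,{k:np.round(np.array(v),3).tolist() for k,v in p.items()})
print(env.read_state())
E
```

```text
pics
top {'fx': 381.598, 'fy': 381.598, 'cx': 279.319, 'cy': 205.374, 'pose': [[-0.03, 0.992, -0.126, 460.479], [-1.0, -0.029, 0.012, -2.238], [0.008, 0.127, 0.992, 1049.864], [0.0, 0.0, 0.0, 1.0]]}
side {'fx': 499.724, 'fy': 499.724, 'cx': 279.065, 'cy': 209.397, 'pose': [[-0.726, 0.402, -0.558, -149.808], [-0.687, -0.435, 0.582, 764.096], [-0.008, 0.806, 0.592, 843.311], [0.0, 0.0, 0.0, 1.0]]}
wrist {'fx': 325.192, 'fy': 325.192, 'cx': 288.944, 'cy': 210.442, 'tool_from_camera': [[0.0, 0.954, 0.3, 81.561], [1.0, 0.0, -0.001, -0.028], [-0.001, 0.3, -0.954, -81.676], [0.0, 0.0, 0.0, 1.0]]}
{'time_s': 0.15, 'qpos': array([-1.11896559e+00,  4.23677727e-01,  1.63045747e+00, -2.30445605e-05,
        1.08863040e+00, -1.89960880e-02]), 'dq': array([-0.00101115, -0.00351596, -0.00102061, -0.00149952, -0.00194509,
       -0.0003603 ]), 'tau': array([ 4.83517942e-04, -5.44983101e+01, -2.73918450e+01,  6.44297898e-02,
        2.04643642e-02, -5.78791628e-05]), 'tool_pos': array([ 283.39565615, -556.69719363,  302.09485673]), 'orientation': array([ 9.72416584e-01,  2.33250174e-01, -1.35901454e-04, -5.70598788e-04]), 'force': array([ 0.33753932, -0.15666936,  0.18682848]), 'wrist_torque': array([ 0.02276037,  0.05941181, -0.02792173]), 'width': 87.96743998878074}
```

View pics/top0.png

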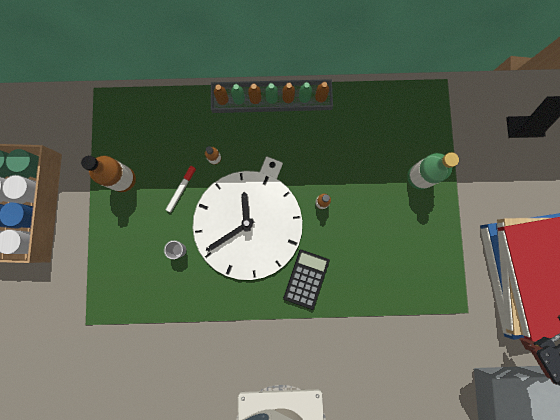

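View pics/side0.png

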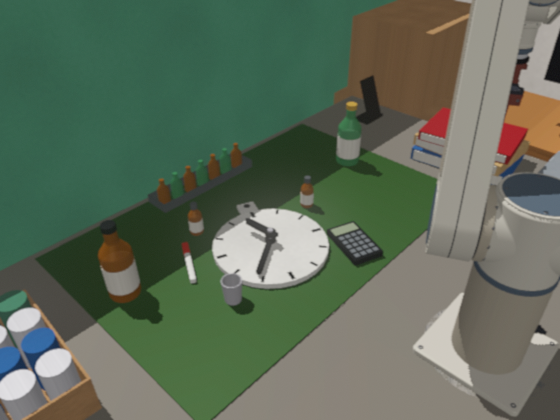

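Run:
```python
import cv2
i=cv2.imread("pics/top0.png"); c=i[90:290,150:410]
cv2.imwrite("pics/top0z.png",cv2.resize(c,None,fx=3,fy=3,interpolation=cv2.INTER_CUBIC)[:600,:780])
```

```text
(no output)
```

View pics/top0z.png

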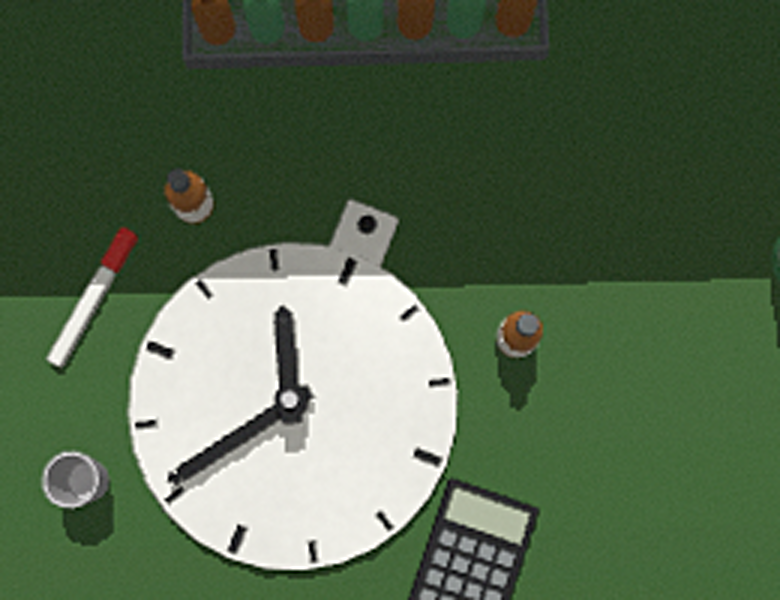

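The pictures show the axle at top zoom (290,400), the tab at upper right (365,225), the long hand at about eight and the short hand just past eleven. Next I rectify the image and measure.

```bash
cat > h.py <<'E'
from station import env, set_gripper, viewer, workorder
import cv2, numpy as np
from scipy.spatial.transform import Rotation as R
def project(P,prm,pose=None,fish=False):
    T=np.linalg.inv(pose if pose is not None else np.array(prm["pose"]))
    c=np.asarray(P,float)@T[:3,:3].T+T[:3,3]
    x,y,z=c[...,0],-c[...,1],-c[...,2]
    if fish:
        r=np.hypot(x,y)+1e-12; th=np.arctan2(r,z)
        return np.stack([prm["cx"]+prm["fx"]*th*x/r, prm["cy"]+prm["fy"]*th*y/r],-1)
    return np.stack([prm["cx"]+prm["fx"]*x/z, prm["cy"]+prm["fy"]*y/z],-1)
def rect(img,prm,z,cx,cy,half=170,s=0.5,pose=None,fish=False):
    # row0 = max x ; col0 = max y ; s mm/px
    n=int(2*half/s); r=np.arange(n)
    X=cx+half-(r+.5)*s; Y=cy+half-(r+.5)*s
    XX,YY=np.meshgrid(X,Y,indexing="ij")
    uv=project(np.stack([XX,YY,np.full_like(XX,z)],-1),prm,pose,fish).astype(np.float32)
    return cv2.remap(img,uv[...,0],uv[...,1],cv2.INTER_CUBIC)
def wristcam(name):
    s=env.read_state(); T=np.eye(4);T[:3,:3]=R.from_quat(s["orientation"]).as_matrix();T[:3,3]=s["tool_pos"]
    im=viewer.camera("wrist"); cv2.imwrite(f"pics/{name}.png",im)
    p=viewer.camera_params("wrist"); pose=T@np.array(p["tool_from_camera"]); np.save(f"pics/{name}.npy",pose)
    return im,p,pose
E
cat > meas.py <<'E'
from h import *
def meas(img,p,pose=None,fish=False,c0=(430,70),tag="m"):
    # rim fit on plane z=20
    cx,cy=c0
    for k in range(2):
        r=rect(img,p,20,cx,cy,190,.5,pose,fish); g=r.min(axis=2)
        m=(g>95).astype(np.uint8); m=cv2.morphologyEx(m,cv2.MORPH_OPEN,np.ones((9,9)))
        n,l,st,ce=cv2.connectedComponentsWithStats(m); i=1+np.argmax(st[1:,4])
        cs,_=cv2.findContours((l==i).astype(np.uint8),0,cv2.CHAIN_APPROX_NONE); q=max(cs,key=cv2.contourArea)[:,0,:].astype(float)
        W=np.stack([cx+190-(q[:,1]+.5)*.5, cy+190-(q[:,0]+.5)*.5],1)
        from scipy.optimize import least_squares
        f=least_squares(lambda v:np.hypot(W[:,0]-v[0],W[:,1]-v[1])-v[2],[cx,cy,148],loss="soft_l1",f_scale=1.)
        cx,cy,rad=f.x
    print("rim",f.x.round(2))
    return cx,cy
def polar(img,p,z,cx,cy,pose=None,fish=False,radii=()):
    a=np.radians(np.arange(0,360,.25)); 
    P=np.stack([np.stack([cx+q*np.cos(a),cy+q*np.sin(a),np.full_like(a,z)],-1) for q in radii])
    uv=project(P,p,pose,fish).astype(np.float32)
    return cv2.remap(img,uv[...,0],uv[...,1],cv2.INTER_CUBIC).max(axis=2)
E
python3 - <<'E'
from meas import *
img=cv2.imread("pics/top0.png"); p=viewer.camera_params("top")
def ray(u,v,z):
    T=np.array(p["pose"]); d=T[:3,:3]@np.array([(u-p["cx"])/p["fx"],-(v-p["cy"])/p["fy"],-1]); return T[:3,3]+d*(z-T[2,3])/d[2]
ax=ray(150+290/3,90+400/3,64); print("axle",ax)
cx,cy=meas(img,p,c0=ax[:2])
r=rect(img,p,20,cx,cy,190,.65); cv2.imwrite("pics/r20.png",r)
for z,rad,nm in [(20,np.arange(122,138,2),"marks"),(38,np.arange(40,124,4),"long"),(58,np.arange(25,80,4),"short")]:
    g=polar(img,p,z,cx,cy,radii=rad); v=np.median(g,axis=0) if nm!="marks" else g.mean(0)
    lo=v<(90 if nm!="marks" else 110)
    idx=np.flatnonzero(lo); gr=np.split(idx,np.flatnonzero(np.diff(idx)>4)+1)
    print(nm,[(round(x.mean()*.25,1),len(x)*.25) for x in gr])
# pen, minis approx
for nm,u,v,z in [("miniA base",150+195/3,90+212/3,4),("miniB base",150+517/3,90+350/3,4),("measure top",150+73/3,90+480/3,64),("calc c1",150+455/3,90+482/3,22),("calc c2",150+538/3,90+510/3,22),("markerA",150+125/3,90+232/3,12),("markerB",150+55/3,90+362/3,12)]: print(nm,ray(u,v,z).round())
E
```

```text
axle [541.63392321  72.09917108  64.        ]
rim [543.58  73.78 148.03]
marks [(np.float64(6.5), 3.25), (np.float64(36.6), 2.0), (np.float64(66.5), 3.75), (np.float64(96.4), 2.0), (np.float64(120.4), 1.0), (np.float64(126.2), 2.25), (np.float64(156.4), 3.5), (np.float64(186.2), 1.75), (np.float64(216.5), 1.75), (np.float64(246.4), 3.5), (np.float64(276.5), 1.75), (np.float64(306.5), 1.75), (np.float64(336.6), 4.0)]
long [(np.float64(4.8), 9.25), (np.float64(122.0), 9.75)]
short [(np.float64(6.1), 12.5), (np.float64(125.1), 15.0), (np.float64(357.2), 5.25)]
miniA base [725. 162.   4.]
miniB base [ 587. -133.    4.]
measure top [479. 258.  64.]
calc c1 [467. -70.  22.]
calc c2 [ 441. -143.   22.]
markerA [706. 225.  12.]
markerB [587. 289.  12.]
```

View pics/r20.png

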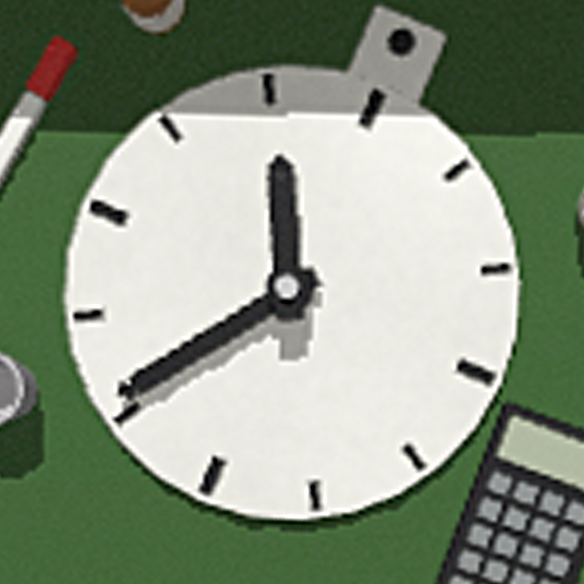

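Sign: centre (543.6, 73.8), fitted radius 148.03 mm (148 expected). Twelve is at 336.5° and four at 216.5° in world angle. The long hand is at about 122° and the short hand at about 6°. I'll check the IK for yaw-aligned clockwise pushes next.

```bash
cat > push.py <<'E'
from h import *
C=np.array([543.6,73.8])
def pose(th,r,off,ztip,yo,lag=0):
    """th deg: hand angle; off: signed tangential finger offset (ccw +); tool yaw=th+yo"""
    t=np.radians(th);u=np.array([np.cos(t),np.sin(t)]);n=np.array([-u[1],u[0]])
    q=(R.from_euler("z",th+yo,degrees=True)*R.from_euler("x",180,degrees=True)).as_quat()
    return np.r_[C+r*u+off*n,ztip+env.tips_ahead],q
E
python3 - <<'E'
from push import *
print(env.tips_ahead)
for yo in (90,-90):
  for nm,r,off,z,rng in [("long",108,17,29,np.arange(140,-30,-24)),("short",62,19,45.5,np.arange(40,-150,-24))]:
    print(yo,nm,[ (int(t),None if (q:=env.ik(*pose(t,r,off,z,yo))) is None else np.round(q,2)[[0,5]].tolist()) for t in rng])
E
```

```text
80.0
90 long [(140, [0.26, -2.19]), (116, [0.3, -1.72]), (92, [0.31, -1.29]), (68, [0.29, -0.9]), (44, [0.24, -0.53]), (20, [0.18, -0.17]), (-4, [0.11, 0.18]), (-28, [0.04, 0.53])]
90 short [(40, [0.2, -0.5]), (16, [0.16, -0.12]), (-8, [0.12, 0.26]), (-32, [0.07, 0.63]), (-56, [0.04, 1.01]), (-80, [0.01, 1.4]), (-104, [-0.01, 1.81]), (-128, [0.0, 2.24])]
-90 long [(140, [0.26, 0.95]), (116, [0.3, 1.42]), (92, [0.31, 1.85]), (68, [0.29, 2.24]), (44, None), (20, None), (-4, None), (-28, None)]
-90 short [(40, None), (16, None), (-8, None), (-32, [0.07, -2.51]), (-56, [0.04, -2.13]), (-80, [0.01, -1.74]), (-104, [-0.01, -1.33]), (-128, [0.0, -0.9])]
```

Run:
```python
from push import *
s=env.read_state(); p=s["tool_pos"].copy(); 
set_gripper(0)
p[2]=380; env.move_l(p,rate=150)
P,q=pose(140,108,17,29,90); H=P.copy(); H[2]=330
env.reach(H,q); print(env.read_state()["time_s"],env.read_state()["width"])
wristcam("w1")
cv2.imwrite("pics/top1.png",viewer.camera("top"))
```

```text
4.6667 0.3007033294153562
```

View pics/w1.png

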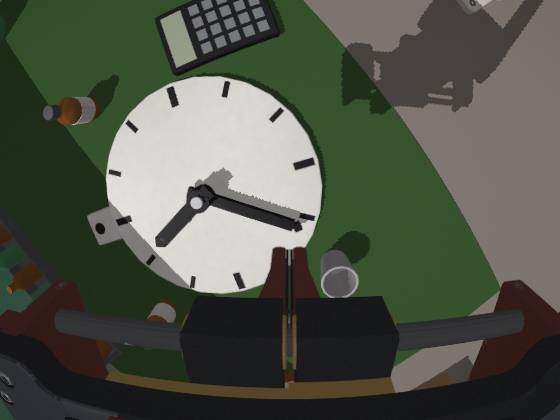

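The wrist view shows the closed fingers at the lower centre, with the long hand's tip at (298,226) and the axle at (197,202). I'll cross-check the geometry from this view.

```bash
cat > wm.py <<'E'
from meas import *
def wm(name,c0=(543.6,73.8)):
    img=cv2.imread(f"pics/{name}.png"); p=viewer.camera_params("wrist"); pose=np.load(f"pics/{name}.npy")
    cx,cy=meas(img,p,pose,True,c0)
    out=[]
    for z,rad,nm in [(20,np.arange(122,138,2),"marks"),(38,np.arange(88,122,4),"long"),(58,np.arange(30,76,4),"short")]:
        g=polar(img,p,z,cx,cy,pose,True,rad); v=np.median(g,axis=0) if nm!="marks" else g.mean(0)
        idx=np.flatnonzero(v<(75 if nm!="marks" else 110)); gr=np.split(idx,np.flatnonzero(np.diff(idx)>4)+1)
        print(nm,[(round(float(x.mean()*.25),1),len(x)*.25) for x in gr])
    cv2.imwrite(f"pics/{name}_r.png",rect(img,p,20,cx,cy,190,.65,pose,True))
if __name__=="__main__":
    import sys; wm(sys.argv[1])
E
python3 wm.py w1
```

```text
rim [542.62  64.9  139.29]
marks [(10.4, 3.5), (68.1, 3.5), (98.1, 6.5), (117.9, 7.0), (124.4, 3.0), (153.1, 4.0), (182.6, 2.5), (213.2, 2.75), (244.9, 4.0), (276.9, 2.5), (308.8, 2.75), (340.2, 4.75)]
long [(10.9, 2.5), (120.2, 8.75), (339.1, 3.5)]
short [(13.4, 17.5), (126.4, 16.0)]
```

View pics/w1_r.png

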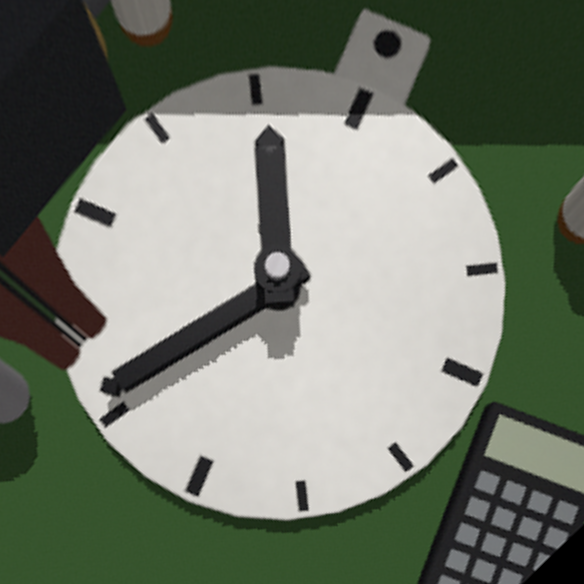

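Taking the centre from opposite hour marks in this view gives (542.8, 73.4), which agrees within 1 mm. The rim fit itself was spoiled by the gripper covering part of the rim. Now the long-hand push, stopping 2° short.

```bash
python3 - <<'E'
from push import *
t0=env.read_state()["time_s"]
P,q=pose(140,108,17,30,90)
print(env.move_l(P,q,rate=150,f_stop=8))
print(env.read_state()["tool_pos"],P)
for th in [*np.arange(128,-10,-12),-10,-18,-21.5]:
    P,q=pose(th,108,17,30,90)
    if env.move_l(P,q,rate=70 if th>-9 else 35,f_stop=12): print("STOP",th,env.read_state()["force"]); break
s=env.read_state(); print(s["time_s"]-t0,s["time_s"],s["force"])
# back off, then up
P,q=pose(-21.5+10,108,17,30,90); env.move_l(P,q,rate=80)
P[2]+=130; env.move_l(P,q,rate=200)
wristcam("w2"); cv2.imwrite("pics/top2.png",viewer.camera("top")); print(env.read_state()["time_s"])
E
python3 - <<'E'
import cv2
i=cv2.imread("pics/top2.png"); c=i[90:290,150:410]
cv2.imwrite("pics/top2z.png",cv2.resize(c,None,fx=3,fy=3,interpolation=cv2.INTER_CUBIC)[:600,:780])
E
```

```text
False
[450.32905795 130.30404508 110.58903181] [449.93981078 130.19830631 110.        ]
8.7166 13.4833 [-0.30897533 -0.08203313 -0.38916849]
14.775
```

View pics/top2z.png

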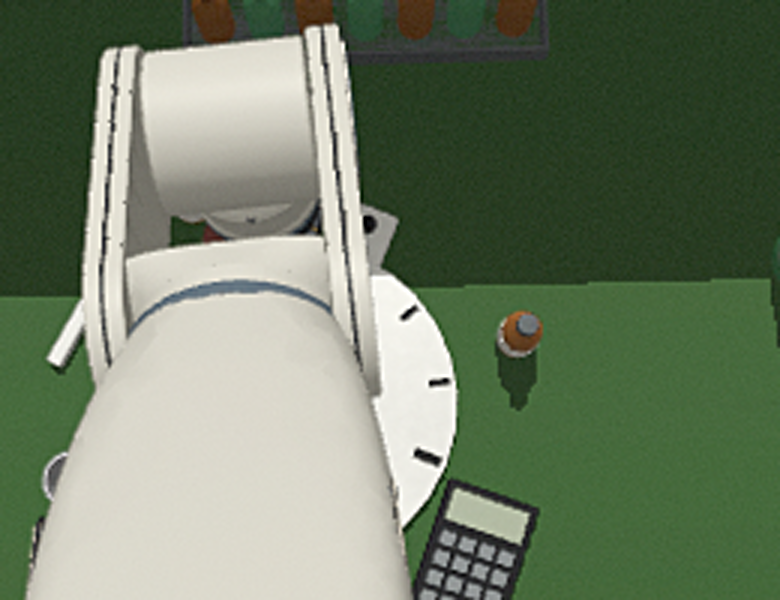

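View pics/w2.png

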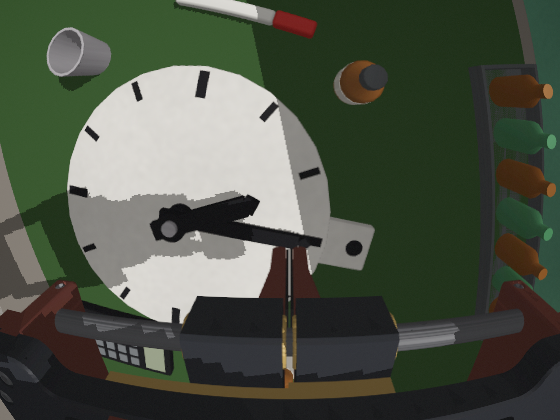

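The long hand now points nearly at twelve: its tip is at (322,242) with the mark beneath it, and the sign looks unmoved. I'll measure it.

```bash
cat > zr.py <<'E'
import sys
from h import *
name=sys.argv[1]; img=cv2.imread(f"pics/{name}.png"); p=viewer.camera_params("wrist"); pose=np.load(f"pics/{name}.npy")
rs=[rect(img,p,z,543.2,73.6,165,.5,pose,True) for z in (20,38,58)]
def ln(im,a,r0,r1,col):
    f=lambda r:(int((165-r*np.sin(np.radians(a)))/.5),int((165-r*np.cos(np.radians(a)))/.5)); cv2.line(im,f(r0),f(r1),col,1)
for r in rs: cv2.circle(r,(330,330),3,(0,0,255),-1)
cv2.circle(rs[0],(330,330),296,(0,0,255),1)
for k in range(12): ln(rs[0],336.5+30*k,118,145,(0,0,255))
ln(rs[1],336.5,15,130,(0,0,255)); ln(rs[2],216.5,15,85,(0,0,255))
cv2.imwrite(f"pics/{name}_z.png",cv2.resize(np.hstack(rs[:2]),(800,400),interpolation=cv2.INTER_AREA)); cv2.imwrite(f"pics/{name}_s.png",rs[2][:600])
E
python3 zr.py w2
```

```text
(no output)
```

View pics/w2_z.png

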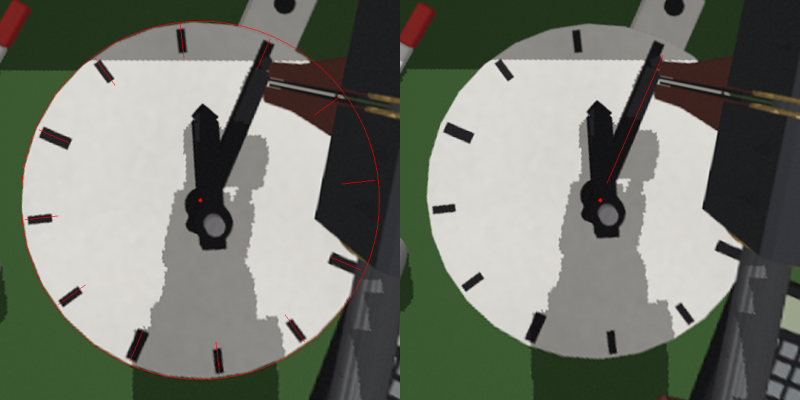

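The overlay on the hour marks fits, so the sign has not moved. Next, the short hand, also stopping 2° short, then I'll clear the view and measure both.

Run:
```python
from push import *
t0=env.read_state()["time_s"]
P,q=pose(32,62,22.5,45.5,180); H=P.copy(); H[2]=230
env.reach(H,q)
print(env.move_l(P,q,rate=150,f_stop=8))
for th in [*np.arange(20,-126,-12),-130,-138,-141.5]:
    P,q=pose(th,62,22.5,45.5,180)
    if env.move_l(P,q,rate=60 if th>-129 else 30,f_stop=12): print("STOP",th,env.read_state()["force"]); break
s=env.read_state(); print(s["time_s"]-t0,s["time_s"],s["force"])
P,q=pose(-141.5+12,62,22.5,45.5,180); env.move_l(P,q,rate=80)
P[2]=290; env.move_l(P,q,rate=200)
j=env.read_state()["qpos"].copy(); print(j)
j[0]=-0.75; env.move_joints(j)
cv2.imwrite("pics/top3.png",viewer.camera("top")); print(env.read_state()["time_s"])
i=cv2.imread("pics/top3.png"); c=i[90:290,150:410]
cv2.imwrite("pics/top3z.png",cv2.resize(c,None,fx=3,fy=3,interpolation=cv2.INTER_CUBIC)[:600,:780])
```

```text
False
8.874999999999998 23.65 [-0.01862948  0.53567556 -0.26657266]
[-4.08110422e-04  2.89266291e-01  1.86932244e+00  6.08979150e-06
  9.84665785e-01  6.89255215e-01]
26.4583
```

View pics/top3z.png

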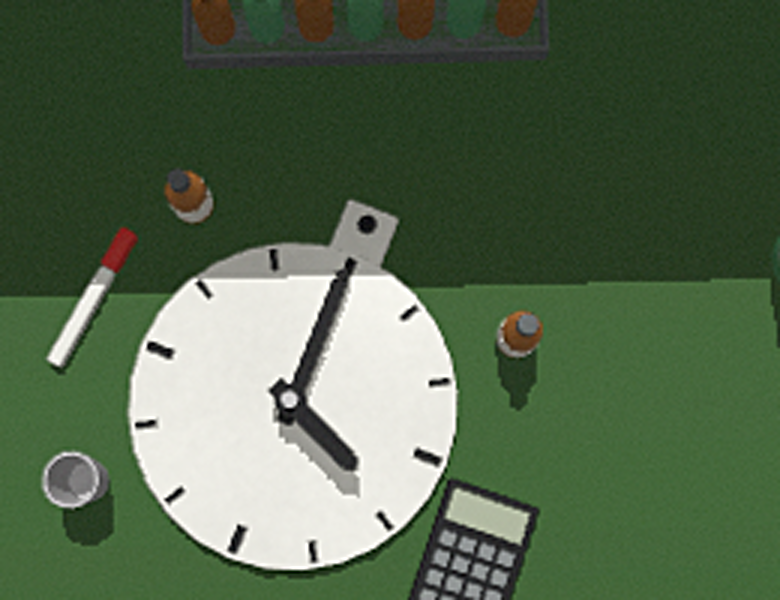

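Both hands are near their marks: long tip at zoom (349,265), short tip at (352,466). The bystanders look unmoved. Now to measure precisely.

```bash
cat > tm.py <<'E'
import sys
from meas import *
from scipy.optimize import least_squares
img=cv2.imread(f"pics/{sys.argv[1]}.png"); p=viewer.camera_params("top")
cx,cy=meas(img,p,c0=(543,73))
g=polar(img,p,20,cx,cy,radii=np.arange(122,138,2)).mean(0); idx=np.flatnonzero(g<110); gr=np.split(idx,np.flatnonzero(np.diff(idx)>4)+1)
print("marks",[round(float(x.mean()*.25),1) for x in gr])
# render-fit each hand: dark profile across, at mid thickness of the visible top, angle+lateral offset from edges
T=np.array(p["pose"])
for nm,z,hw,r0,r1,a0 in [("long",38,7,45,112,float(sys.argv[2])),("short",58,9,28,75,float(sys.argv[3]))]:
    a0=np.radians(a0);u=np.array([np.cos(a0),np.sin(a0)]);n=np.array([-u[1],u[0]])
    rr=np.arange(r0,r1,1.5); tt=np.arange(-22,22.01,.25)
    Pw=np.zeros((len(rr),len(tt),3)); Pw[...,:2]=np.array([cx,cy])+rr[:,None,None]*u+tt[None,:,None]*n; Pw[...,2]=z
    uv=project(Pw,p).astype(np.float32); G=cv2.remap(img,uv[...,0],uv[...,1],cv2.INTER_LINEAR).max(axis=2)
    L=[];Rr=[];M=[]
    for i in range(len(rr)):
        k=np.flatnonzero(G[i]<75); k=k[abs(tt[k])<16]
        if len(k): L.append(tt[k[0]]);Rr.append(tt[k[-1]]);M.append(rr[i])
    L,Rr,M=map(np.array,(L,Rr,M))
    for e,v in (("cw edge",L),("ccw edge",Rr),("mid",(L+Rr)/2)):
        a,b=np.polyfit(M,v,1); print(nm,e,"slope angle",round(np.degrees(a0+a)%360,2),"offset at axle",round(b,2),"width",round(float(np.median(Rr-L)),1))
E
python3 tm.py top3 338.5 218.5; python3 tm.py top0 122 6
```

```text
rim [543.59  73.79 148.02]
marks [6.5, 36.6, 66.5, 96.4, 126.4, 156.4, 186.2, 216.5, 246.4, 276.5, 306.5, 337.1]
long cw edge slope angle 337.68 offset at axle -7.4 width 11.8
long ccw edge slope angle 337.17 offset at axle 5.2 width 11.8
long mid slope angle 337.42 offset at axle -1.1 width 11.8
short cw edge slope angle 223.56 offset at axle -8.9 width 15.0
short ccw edge slope angle 221.65 offset at axle 7.56 width 15.0
short mid slope angle 222.6 offset at axle -0.67 width 15.0
rim [543.58  73.78 148.03]
marks [6.5, 36.6, 66.5, 96.4, 120.4, 126.2, 156.4, 186.2, 216.5, 246.4, 276.5, 306.5, 336.6]
long cw edge slope angle 121.11 offset at axle -4.78 width 12.2
long ccw edge slope angle 121.17 offset at axle 7.25 width 12.2
long mid slope angle 121.14 offset at axle 1.24 width 12.2
short cw edge slope angle 5.75 offset at axle -9.35 width 14.5
short ccw edge slope angle 2.5 offset at axle 7.92 width 14.5
short mid slope angle 4.13 offset at axle -0.71 width 14.5
```

The sign is unmoved to 0.01 mm. The long hand needs about −0.95° more and the short hand about −6.1°, because the fingertip is thinner than I assumed in that direction. Correcting both.

```bash
python3 - <<'E'
from push import *
P,q=pose(-128,62,22.5,45.5,180); H=P.copy(); H[2]=230
env.reach(H,q); print(env.move_l(P,q,rate=150,f_stop=8))
for th,r in ((-139,60),(-147.4,25)):
    print(env.move_l(*pose(th,62,22.5,45.5,180),rate=r,f_stop=12))
P,q=pose(-135,62,22.5,45.5,180); env.move_l(P,q,rate=80)
P[2]=200; env.move_l(P,q,rate=200)
P,q=pose(-10,108,17,30,90); H=P.copy(); H[2]=200
env.reach(H,q); print(env.move_l(P,q,rate=150,f_stop=8))
for th,r in ((-19,60),(-22.45,20)):
    print(env.move_l(*pose(th,108,17,30,90),rate=r,f_stop=12))
P,q=pose(-12,108,17,30,90); env.move_l(P,q,rate=80)
P[2]=290; env.move_l(P,q,rate=200)
j=env.read_state()["qpos"].copy(); j[0]=-0.75; env.move_joints(j)
cv2.imwrite("pics/top4.png",viewer.camera("top")); print(env.read_state()["time_s"])
i=cv2.imread("pics/top4.png"); c=i[90:290,150:410]
cv2.imwrite("pics/top4z.png",cv2.resize(c,None,fx=3,fy=3,interpolation=cv2.INTER_CUBIC)[:600,:780])
E
python3 tm.py top4 336.5 216.5
```

```text
False
False
False
False
False
False
36.2583
rim [543.58  73.78 148.02]
marks [6.5, 36.6, 66.5, 96.4, 126.4, 156.4, 186.2, 216.5, 246.4, 276.5, 306.6, 336.6]
long cw edge slope angle 336.37 offset at axle -6.81 width 11.8
long ccw edge slope angle 336.18 offset at axle 5.27 width 11.8
long mid slope angle 336.27 offset at axle -0.77 width 11.8
short cw edge slope angle 217.41 offset at axle -8.55 width 14.8
short ccw edge slope angle 216.27 offset at axle 7.06 width 14.8
short mid slope angle 216.84 offset at axle -0.75 width 14.8
```

View pics/top4z.png

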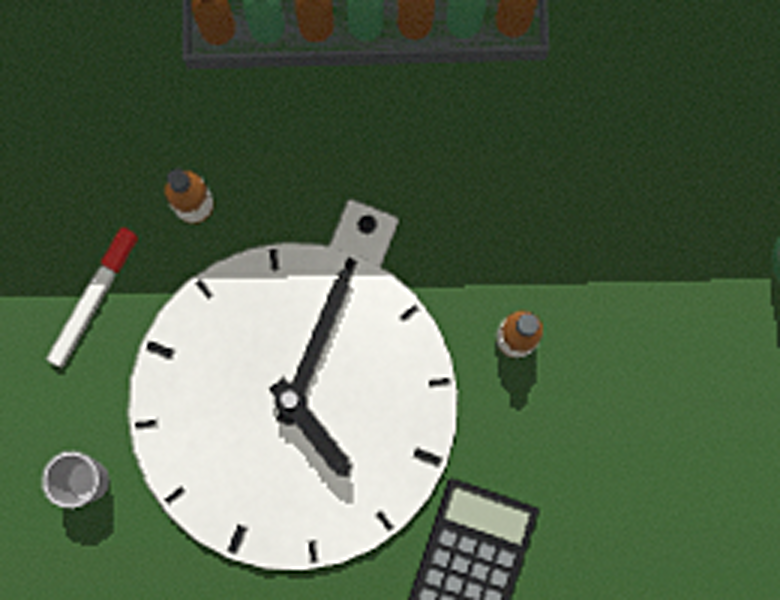

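The top view puts the long hand within 0.2° and the short hand within 0.4°. I'll take one independent wrist-camera check with the camera over the axle.

```bash
python3 - <<'E'
from push import *
q=(R.from_euler("z",0,degrees=True)*R.from_euler("x",180,degrees=True))
tfc=np.array(viewer.camera_params("wrist")["tool_from_camera"])
P=np.r_[C-np.array([210,0]),300.]
P[0]=max(P[0],370)
try: env.reach(P,q.as_quat())
except env.IKError: P[0]=420; env.reach(P,q.as_quat())
env.hold(.3)
wristcam("w5"); print(P,np.load("pics/w5.npy")[:3,3],env.read_state()["time_s"])
E
cat > wfit.py <<'E'
import sys
from meas import *
from scipy.optimize import least_squares
img=cv2.imread("pics/w5.png"); p=viewer.camera_params("wrist"); pose=np.load("pics/w5.npy")
cx,cy=543.6,73.8
r=rect(img,p,20,cx,cy,165,.5,pose,True); cv2.imwrite("pics/w5_r.png",r[:600])
g=polar(img,p,20,cx,cy,pose,True,np.arange(122,138,1)).mean(0); idx=np.flatnonzero(g<100); gr=np.split(idx,np.flatnonzero(np.diff(idx)>4)+1)
print([(round(float(x.mean()*.25),1),len(x)*.25) for x in gr])
E
python3 wfit.py
```

```text
[370.   73.8 300. ] [451.87161843  73.03677146 381.60653604] 38.5083
[(34.5, 69.25), (97.1, 2.5), (127.0, 2.75), (156.9, 4.0), (186.5, 2.25), (216.1, 2.5), (246.1, 4.0), (276.0, 2.75), (325.6, 68.5)]
```

View pics/w5.png

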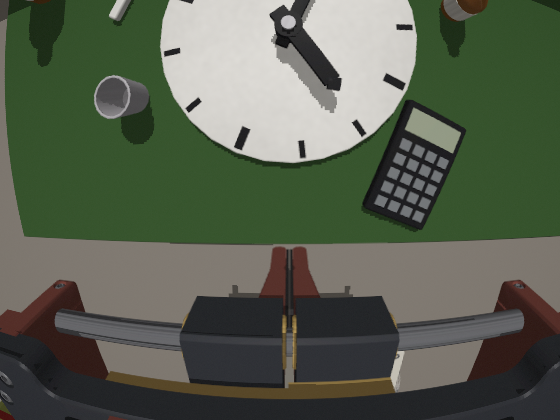

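View pics/w5_r.png

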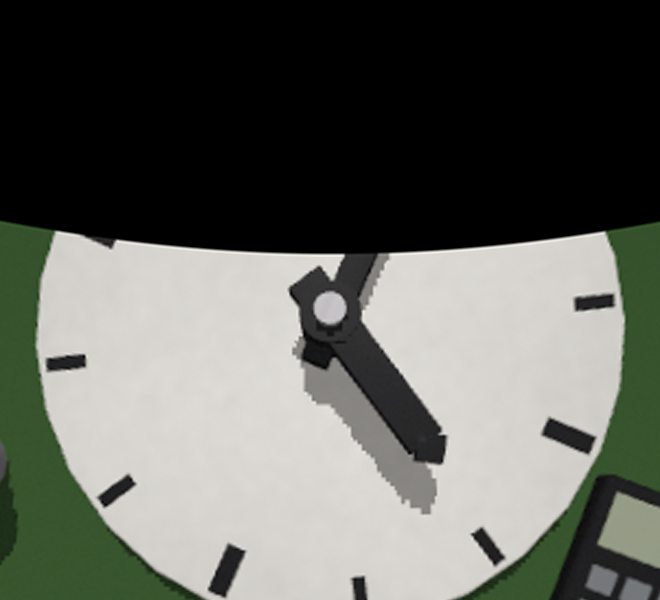

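The wrist view tilts back toward the tool, so it covers the short hand but not the long one. I'll fit the short hand here.

```bash
cat >> wfit.py <<'E'
a0=np.radians(216.5);u=np.array([np.cos(a0),np.sin(a0)]);n=np.array([-u[1],u[0]])
rr=np.arange(25,72,1.); tt=np.arange(-16,16.01,.2)
Pw=np.zeros((len(rr),len(tt),3)); Pw[...,:2]=np.array([cx,cy])+rr[:,None,None]*u+tt[None,:,None]*n; Pw[...,2]=58
uv=project(Pw,p,pose,True).astype(np.float32); G=cv2.remap(img,uv[...,0],uv[...,1],cv2.INTER_LINEAR).max(axis=2)
K=[tt[np.flatnonzero(g<85)] for g in G]
for e,v in (("cw",[k[0] for k in K]),("ccw",[k[-1] for k in K])):
    a,b=np.polyfit(rr,v,1); print(e,round(np.degrees(a0+a),2),round(b,2))
cv2.imwrite("pics/w5_s.png",cv2.resize(G,None,fx=4,fy=8))
E
python3 wfit.py
```

```text
[(34.5, 69.25), (97.1, 2.5), (127.0, 2.75), (156.9, 4.0), (186.5, 2.25), (216.1, 2.5), (246.1, 4.0), (276.0, 2.75), (325.6, 68.5)]
cw 216.82 -10.86
ccw 216.65 7.46
```

Run:
```python
from station import env,workorder
print(workorder.sign_off(), env.read_state()["time_s"])
```

```text
the job is handed in; nothing more can be done
the job is handed in; nothing more can be done
```

The clock sign is set to four o'clock and I handed the job in at about 39 s. I pushed both hands clockwise with the closed fingertips, the long hand first, then gave each a small correcting push.

Last checks:

| Item | Measured | Target |
|---|---|---|
| Long hand, top camera | 336.3° | 336.5° (twelve) |
| Short hand, top camera | 216.8° | 216.5° (four) |
| Short hand, wrist camera | 216.7° | 216.5° (four) |

- **Sign:** it did not move; the rim fit repeats to 0.01 mm before and after.
- **Surroundings:** the things around the sign that show in the last top picture look unmoved. The two large bottles were outside that crop, so I did not check them again at the end. No push or descent tripped its force stop.

Checks that failed or disagreed:
- **First short-hand push:** it stopped about 4° shorter than planned because the fingertip is thinner than I assumed. I corrected it.
- **First wrist rim fit:** it was unusable because the gripper covered part of the rim. I used the hour marks instead, and they agreed with the top camera to about 1 mm.
- **Last wrist picture:** it cut off the long hand, so that hand's final angle rests on the top camera alone.

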